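# Turn the washed bread board onto the draining mat

### The arm

A 6-joint arm with a two-finger parallel gripper is mounted at the origin on the work surface. World frame = base frame: x ahead of the robot, y to its left, z up, the work surface at z = 0. Lengths are in mm, angles in rad, forces in N, time in s.
With the tool pointing down it reaches from about 300 to 875 mm from the base axis. Payload 4.2 kg.
Tool frame: the origin (TCP) lies on the centre line of the jaws, within the pads' length; the fingertips stand ahead of it and the grasp point (between the pads) lies 8 mm behind it (ctrl.tip_reach is the z of the fingertips in the tool frame, in mm); z points along the fingers, y is the line along which they close (so a half turn about z gives the same grasp; the last joint's range is limited). The gripper opens to 85 mm and grips with 20 to 120 N. Pads are 22 mm wide; open, the fingers measure 114 mm over their backs; the gripper's body (76 mm by 85 mm) begins 54 mm behind the grasp point. The pads swing forward as they close: fully open they stand 13 mm farther back than shut.
Start: joints at [-1.149, 0.32, 1.565, -0, 1.257, -0.02], TCP at [245.855, -519.803, 242.338] pointing down, gripper open.
Joint ranges: [-3.11, 3.11], [-0.84, 2.01], [0.21, 2.61], [-1.34, 4.49], [0.05, 2.63], [-2.56, 2.56]. Speed limits (rad/s): [2.57, 2.57, 3.14, 3.14, 3.14, 3.14].

### API

Orientations are given as a unit quaternion [w, x, y, z].
In Python, from rig import ctrl gives the robot as it stands.
- The arm moves only by the shell command python3 -m pendant 'ROWS'. ROWS is JSON, a list that holds one entry, the list of rows, each a list of 5 numbers: the opening, from -1 (shut) to 1 (fully open), then the shift along the tool's x, y, z in cm, then the turn about the tool's z in rad. A call has 1 to 12 rows; each row shifts and turns the commanded pose from where the row before left it, along the tool's axes as they then stand; what a row does not reach is not made up. A row lasts 1/10 s, in which the tool goes at most 50 mm and 8.59 degrees, less where a joint would pass 70% of its speed; a pose out of reach is approached as far as the arm can. A call with a gripper value outside its range is refused whole. The fingers move at their own pace and stop on an object; the grip force is fixed at half the most. Time passes only in rows, so rows that do not move let the fingers close. It gives the time, the measured TCP pose, the force, the opening and the grip force at its end, in the units of the state.
- ctrl.state(): the state, without advancing time (a new reading comes with each control period).
- ctrl.camera(name): name is "scene" or "top"; returns (picture, depth): 480x640x3 uint8, blue, green, red; 480x640 float32, mm along the optical axis (not along the pixel's ray), 0 where there is no reading.
- ctrl.camera_params(name): a dict with "intrinsics" (3x3 intrinsics, pixels), "cam_to_world" (4x4, takes a point from camera to world coordinates). Camera axes: x right, y up, looking along -z (the intrinsics and any distortion apply to the point x, -y, -z); pixel columns grow to the right and rows downward; lengths in mm; the calibration is good to about 2 mm. A picture is of the moment at which its call begins. camera_params takes no time and is no camera call.
- ctrl.job_done(): hands the job in; it is judged then, once.
The state is a dict: "time": time; "qpos": joint angles; "qvel": joint speeds; "tau": joint torques, N m; "position": TCP position; "ee_rot": TCP orientation; "ft_force": force on the tool from outside, world axes, zero at the start; "moment": the same for the moment, N m; "width": finger opening in mm; "finger_force": force on a finger pad.
Only numpy, scipy, OpenCV 4.12 (cv2) and the standard library are available. Lean on these libraries where they do the work, as an engineer would, in place of code of your own. Each camera call takes 0.05 s, during which the arm holds its last target. There are 200 camera calls.

### The job

The washed bread board stands top side up on its two cleats. Push it against the side of the bread crate and tip it up until it stands on its long edge against the crate, then lay it gently, without letting it drop, square and central on the draining mat, turned over with its cleats up so that the underside can dry. Let go of it, and leave the other things on the table where they are.

Things in the scene. Friction and masses are not known exactly. Their poses are not given: they have to be found in the camera images.
- board_center (a point): centre (half-way up) of the loose wooden bread board, 0.4 to 0.7 kg: a smooth flat slab 240 (its x) x 170 (its y) x 16 mm on two cleats, 38 mm high in all. z points from the cleats to the smooth top: up at the start, down at the end. The slab fills z = +3 to +19 mm, the cleats -19 to +3. Its +y long edge faces the crate at the start, 15 to 75 mm off and up to 0.12 rad out of parallel
- board_edge (a point): middle of the board's long edge away from the crate (its y = -85 mm), half-way through the slab, 30 mm over the table at the start; axes as board_center. The cleats are 25 mm wide, 22 mm high, run the board's full 170 mm width (its y) and are centred at x = +95 and -95 mm: between them the edge is free for 165 mm, with 22 mm of air under the slab
- bread_crate: grey plastic bread crate full of rolls, 400 mm long (its x) x 300 mm wide (its y) x 90 mm high, upright walls, open top (the rolls stay below the rim), far too heavy to move. Origin at the centre of its underside, z up. Its long side at its y = -150 mm is the one that faces the board
- draining_mat: dark ribbed draining mat fixed on the table, 300 mm long (its x) x 230 mm wide (its y) x 5 mm high, z up, origin at the centre of its underside. The board is to lie on it with its long side along the mat's long side
- yoghurt_a: yoghurt pot, 71 mm across the lid, 91 mm high, loose, origin under its centre; not to be disturbed
- yoghurt_b: yoghurt pot like yoghurt_a; not to be disturbed
- mug: white mug, 80 mm across, 92 mm high, handle at its +y, loose, origin under its centre; not to be disturbed
- jam_jar: jar, 68 mm across, 100 mm high, loose, origin under its centre; not to be disturbed
- spoon: steel spoon 190 mm long lying flat along its x, loose; not to be disturbed
- tongs: steel serving tongs 240 mm long lying flat along their x, 70 mm wide, 22 mm high, loose; not to be disturbed

How it is judged (in metres and radians):
On the way:
1. the board stands on its long edge on the table against the crate's side (within about 20 degrees of upright, its centre within 60 mm of the side, at standing height) (angle between board_center's own z axis and vertical between 1.22 and 1.92 rad and y of board_center in the frame of bread_crate between -0.21 and -0.1 m and height (world z) of board_center between 0.065 and 0.105 m and angle between board_center's own x axis and vertical between 1.22 and 1.92 rad), for 0.2 s.
At the end, for the whole second after the job is handed in: the board lies flat and still on the draining mat with its cleats up (within 5 degrees), its centre within 35 mm of the mat's centre and its long side within 11 degrees of the mat's, and is released (angle between board_center's own z axis and vertical above 3.06 rad and horizontal distance between board_center and draining_mat below 0.035 m and angle between the x axis of board_center and the x axis of draining_mat, either way round below 0.2 rad and height (world z) of board_center below 0.03 m and linear speed of bread_board below 0.02 m/s); the robot touches nothing.
It fails at once if the board is dropped or slams down (it turns faster than 8 rad/s, as after falling from more than about 20 degrees, or moves faster than 1 m/s) (angular speed of bread_board above 8 rad/s or linear speed of bread_board above 1 m/s).
It fails at once if one of the other things is moved by more than 25 mm (distance of any of yoghurt_a, yoghurt_b, mug, jam_jar, spoon, tongs from where it was at the start of the episode above 0.025 m).
It also fails if it takes over 72 s, if anything falls off the work surface, if the arm or the gripper's body presses on something with over 40 N, if the wrist force passes 120 N, or if a joint passes its speed limit or range.

## Working session

There is one attempt and no reset: what is moved stays moved. The work goes in short steps, Python scripts to look and compute and a shell command to move; the robot and the scene stay as the last step left them, time stands still between calls to the robot, and variables do not carry over. Pictures are saved under pics/ and viewed, at most 10 in all, crops included, and the job is handed in when it is done.

```bash
ls; mkdir -p pics
python3 - <<'E'
from rig import ctrl
import cv2,numpy as np
for n in("scene","top"):
    p,d=ctrl.camera(n); cv2.imwrite(f"pics/{n}0.png",p); np.save(f"{n}0.npy",d)
    c=ctrl.camera_params(n); print(n,np.round(c["intrinsics"],1).tolist(),np.round(c["cam_to_world"],3).tolist(),{k for k in c})
print(ctrl.state(),ctrl.tip_reach)
E
```

```text
pics
scene [[601.0, 0.0, 313.2], [0.0, 601.0, 235.5], [0.0, 0.0, 1.0]] [[0.023, -0.727, 0.686, 1394.79], [1.0, 0.022, -0.01, -26.852], [-0.008, 0.686, 0.728, 980.632], [0.0, 0.0, 0.0, 1.0]] {'intrinsics', 'cam_to_world'}
top [[444.6, 0.0, 316.3], [0.0, 444.6, 236.6], [0.0, 0.0, 1.0]] [[-0.016, 0.982, -0.191, 348.214], [-1.0, -0.011, 0.026, 0.537], [0.023, 0.191, 0.981, 1007.839], [0.0, 0.0, 0.0, 1.0]] {'intrinsics', 'cam_to_world'}
{'time': 0.1, 'qpos': array([-1.14897178e+00,  3.20232914e-01,  1.56555566e+00,  6.02489293e-06,
        1.25741963e+00, -2.00014110e-02]), 'qvel': array([ 0.00036052, -0.00155632, -0.00408898, -0.00067114, -0.00171964,
        0.00091563]), 'tau': array([-1.99400893e-04, -4.16408086e+01, -2.34705323e+01, -1.77409682e-06,
        4.89482976e-03,  1.53906831e-05]), 'position': array([ 245.6966811 , -519.40552192,  241.56402139]), 'ee_rot': array([-7.92099288e-04,  9.75697689e-01,  2.19119527e-01, -1.58394542e-04]), 'ft_force': array([-0.09400246, -0.67169897,  0.14337676]), 'moment': array([-0.01099837, -0.00295591, -0.04914703]), 'finger_force': 0.0, 'width': 85.08289303020209} 11.0
```

View pics/top0.png

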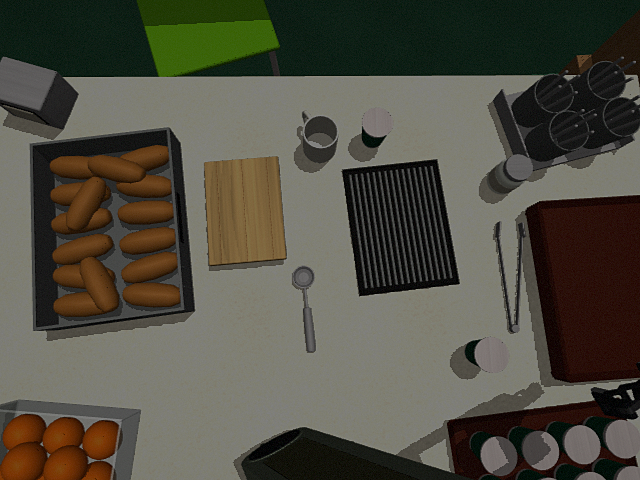

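View pics/scene0.png

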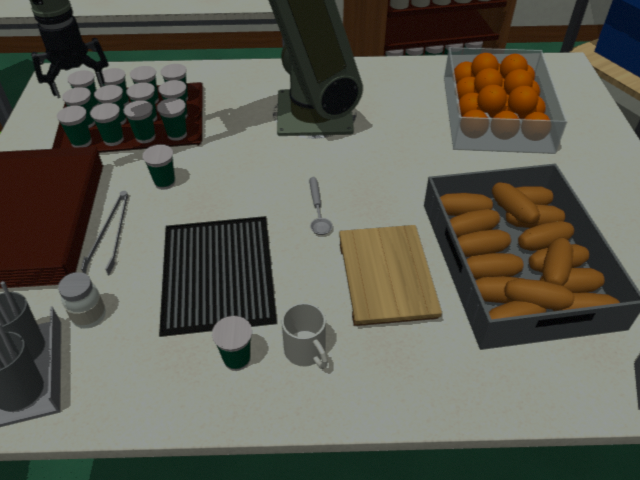

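The two views show the board at top-view (245,210), with the crate on its left (+y) at (110,225) and the mat on its right (−y) at (400,228). The spoon is at (306,310), the mug at (319,138) and a pot at (376,127). The tool stays vertical, so the plan has three parts:
1. Push the board's edge and lift it by friction until it stands against the crate.
2. Carry it by the slab's top edge to the mat.
3. Grip one cleat and swing the board down.

```bash
cat > h.py <<'E'
import numpy as np,cv2
from rig import ctrl
def cloud(n,d):
    c=ctrl.camera_params(n);K=np.array(c["intrinsics"]);T=np.array(c["cam_to_world"])
    v,u=np.mgrid[:480,:640]
    P=np.stack([(u-K[0,2])/K[0,0]*d,-(v-K[1,2])/K[1,1]*d,-d],-1)
    W=P@T[:3,:3].T+T[:3,3]; W[d<=0]=np.nan; return W
def plane(n,px,z):
    c=ctrl.camera_params(n);K=np.array(c["intrinsics"]);T=np.array(c["cam_to_world"])
    px=np.atleast_2d(px).astype(float)
    r=np.c_[(px[:,0]-K[0,2])/K[0,0],-(px[:,1]-K[1,2])/K[1,1],-np.ones(len(px))]@T[:3,:3].T
    return (T[:3,3]+r*((z-T[2,3])/r[:,2])[:,None])[:,:2]
def rect(xy):
    (c,s,a)=cv2.minAreaRect(xy.astype(np.float32)); s=np.array(s)
    if s[0]<s[1]: s=s[::-1];a+=90
    a=(a+90)%180-90
    return np.round(c,1),np.round(s,1),round(np.radians(a),3) # long-side yaw
E
python3 - <<'E'
from h import *
for n in("top","scene"):
    p=cv2.imread(f"pics/{n}0.png");W=cloud(n,np.load(f"{n}0.npy"));hsv=cv2.cvtColor(p,cv2.COLOR_BGR2HSV)
    u,v=dict(top=(245,210),scene=(390,270))[n]; print(n,hsv[v,u],W[v,u].round(1))
    def big(m):
        k,l,s,_=cv2.connectedComponentsWithStats(m.astype(np.uint8)); return l==1+np.argmax(s[1:,4])
    h=hsv.astype(int);z=W[...,2]
    m=big((h[...,0]>10)&(h[...,0]<25)&(h[...,1]>70)&(abs(z-38)<8)); print("board",rect(plane(n,np.argwhere(m)[:,::-1],38)),np.nanmedian(z[m]))
    R=(W[...,0]>250)&(W[...,0]<850)&(W[...,1]>150)&(W[...,1]<600)
    m=big(R&(abs(z-90)<7));print("crate",rect(plane(n,np.argwhere(m)[:,::-1],90)),np.nanmedian(z[m]))
    R=(W[...,0]>200)&(W[...,0]<700)&(W[...,1]>-400)&(W[...,1]<0)
    m=big(cv2.morphologyEx((R&(abs(z-4)<9)&(h[...,2]<75)).astype(np.uint8),cv2.MORPH_CLOSE,np.ones((9,9)))&R);print("mat",rect(plane(n,np.argwhere(m)[:,::-1],5)),np.nanmedian(z[m]))
    for nm,px,zz in ([("mug",(319,135),92),("ya",(377,122),91),("yb",(491,354),91),("jar",(518,166),100),("sp",(303,277),5),("sp2",(310,350),5)] if n=="top" else [("mug",(304,322),92),("ya",(233,332),91),("yb",(159,156),91),("jar",(76,286),100),("sp",(321,227),5),("sp2",(315,180),5)]): print(nm,plane(n,px,zz).round(0))
E
```

```text
top [ 19 127 131] [598.9 133.8  38.2]
board (array([600.7, 135.9]), array([240., 169.]), np.float64(0.078)) 37.577006463214616
crate (array([559. , 418.6]), array([400.4, 302.5]), np.float64(0.121)) 89.0247829027735
mat (array([ 564. , -218.1]), array([293.4, 232.2]), np.float64(0.105)) 3.455576876540192
mug [[753. -33.]]
ya [[ 784. -163.]]
yb [[ 281. -372.]]
jar [[ 675. -464.]]
sp [[450.   6.]]
sp2 [[290.  -8.]]
scene [ 21 118 138] [608.8 140.   39.3]
board (array([608.7, 134.2]), array([245.8, 169.1]), np.float64(0.077)) 37.88727519720692
crate (array([564.2, 418. ]), array([406.6, 304.5]), np.float64(0.121)) 89.13138466058433
mat (array([ 566.9, -220.3]), array([293.6, 229. ]), np.float64(0.103)) 3.4574150987206167
mug [[769. -36.]]
ya [[ 786. -162.]]
yb [[ 290. -369.]]
jar [[ 681. -462.]]
sp [[449.   4.]]
sp2 [[289.  -5.]]
```

```bash
cat >> h.py <<'E'
def st():
    s=ctrl.state();p=s["position"];w,x,y,z=s["ee_rot"]
    X=np.array([1-2*(y*y+z*z),2*(x*y+w*z)]);n=np.array([-np.sin(.121),np.cos(.121)]);t=np.array([n[1],-n[0]])
    f=s["ft_force"]
    print(f"t={s['time']:.1f} S={p[:2]@n:.1f} T={p[:2]@t:.1f} z={p[2]:.1f} psi={np.arctan2(X[1],X[0]):.3f} F s,t,z={f[:2]@n:.1f},{f[:2]@t:.1f},{f[2]:.1f} w={s['width']:.1f} ff={s['finger_force']:.1f} q6={s['qpos'][5]:.2f}")
E
python3 -m pendant '[[[1,0,0,0,-0.14],[1,0,0,0,-0.14],[1,0,0,0,-0.14],[1,0,0,0,-0.14],[1,0,0,0,-0.14],[1,0,0,0,-0.14],[1,0,0,0,-0.14],[1,0,0,0,-0.14],[1,0,0,0,-0.13]]]'
python3 -c "from h import *;st()"
python3 -m pendant '[[[1,3,2.6,0,0],[1,3,2.6,0,0],[1,3,2.6,0,0],[1,3,2.6,0,0],[1,3,2.6,0,0],[1,3,2.6,0,0],[1,3,2.6,0,0],[1,3,2.6,0,0],[1,3,2.6,0,0],[1,3,2.6,0,0]]]'
python3 -c "from h import *;st()"
```

```text
time: 1.0
position: [245.7, -519.6, 241.8]
ee_rot: [-0.0, 0.661, 0.75, 0.0]
ft_force: [0.0, -0.0, -0.6]
width: 85.5
finger_force: 0.0
t=1.0 S=-545.4 T=181.2 z=241.8 psi=1.697 F s,t,z=-0.0,0.0,-0.6 w=85.5 ff=0.0 q6=-1.28
time: 2.0
position: [468.2, -189.0, 242.0]
ee_rot: [-0.0, 0.663, 0.749, -0.0]
ft_force: [0.4, -1.2, 1.3]
width: 85.4
finger_force: 0.0
t=2.0 S=-244.2 T=442.0 z=242.0 psi=1.692 F s,t,z=-1.2,0.3,1.3 w=85.4 ff=0.0 q6=-0.53
```

```bash
python3 -m pendant '[[[1,3,2.8,0,0],[1,3,2.8,0,0],[1,3,2.8,0,0],[1,3,2.8,0,0],[1,3,2.8,0,0],[1,2.8,2.6,0,0],[1,0,0,4,0],[1,0,0,4,0],[1,0,0,4,0],[1,0,0,4,0]]]'
python3 - <<'E'
from h import *
st();p,d=ctrl.camera("scene");cv2.imwrite("pics/s1.png",cv2.resize(p[120:360,230:550],(800,600)))
E
```

```text
time: 3.0
position: [610.7, 6.4, 80.5]
ee_rot: [-0.0, 0.663, 0.749, -0.0]
ft_force: [0.4, -0.1, 0.2]
width: 85.6
finger_force: 0.0
t=3.0 S=-67.4 T=607.0 z=80.5 psi=1.692 F s,t,z=-0.2,0.4,0.2 w=85.6 ff=0.0 q6=-0.13
```

View pics/s1.png

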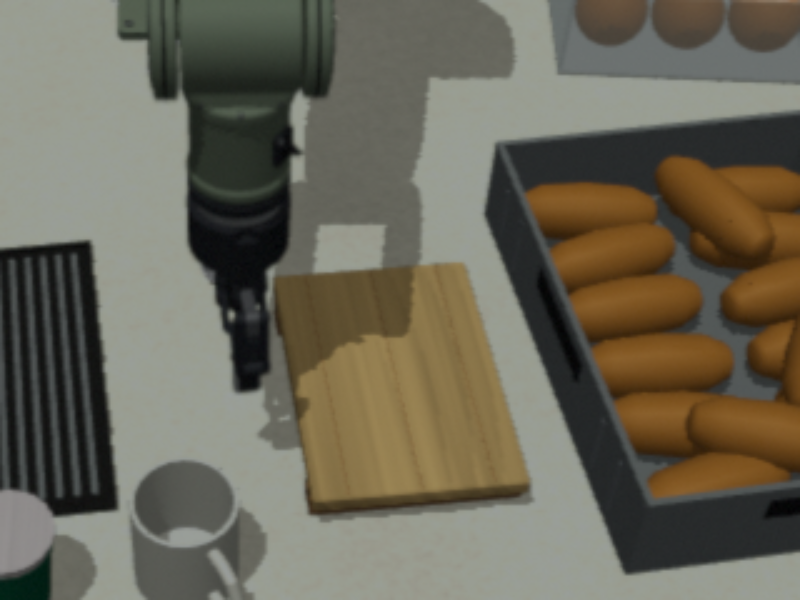

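```bash
python3 - <<'E'
from h import *
for z in(60,70,80,90): print(z,plane("scene",(327,274),z))
E
python3 -m pendant '[[[1,0,0,3,0],[1,0,0,2,0],[1,0,0,0.6,0],[1,0,0,0.5,0],[1,0,0,0,0]]]'
python3 -c "from h import *;st()"
```

```text
60 [[632.63156275  10.36007736]]
70 [[640.9102058    9.95587295]]
80 [[649.18884885   9.55166853]]
90 [[657.4674919    9.14746411]]
time: 3.55
position: [611.5, 6.1, 21.9]
ee_rot: [0.0, 0.663, 0.749, 0.0]
ft_force: [0.4, 0.3, 0.3]
width: 85.5
finger_force: 0.0
t=3.5 S=-67.8 T=607.7 z=21.9 psi=1.692 F s,t,z=0.2,0.4,0.3 w=85.5 ff=0.0 q6=-0.13
```

```bash
python3 -m pendant '[[[1,0,0,0.5,0],[1,0,0,0.5,0],[1,0,0,0,0]]]' | grep -E "pos|ft"
python3 -m pendant '[[[1,1.0,0,0,0],[1,1.0,0,0,0],[1,1.0,0,0,0],[1,0.5,0,0,0],[1,0.5,0,0,0],[1,0.5,0,0,0],[1,0.5,0,0,0],[1,0.5,0,0,0],[1,0.5,0,0,0],[1,0.5,0,0,0],[1,0,0,0,0]]]'|grep ft
python3 -c "from h import *;st()"
```

```text
position: [610.7, 6.1, 11.1]
ft_force: [0.1, -0.5, -0.3]
ft_force: [0.4, -0.8, -0.4]
t=5.0 S=-1.8 T=607.2 z=11.4 psi=1.692 F s,t,z=-0.9,0.3,-0.4 w=85.2 ff=0.3 q6=-0.02
```

```bash
python3 -m pendant '[[[1,0.5,0,0,0],[1,0.5,0,0,0],[1,0.4,0,0,0],[1,0,0,0,0]]]'|grep ft
for i in 1 2 3; do python3 -m pendant '[[[1,0.2,0,0,0],[1,0.2,0,0,0],[1,0,0,0,0]]]'>/dev/null; python3 -c "from h import *;st()"; done
```

```text
ft_force: [0.8, -0.9, 0.6]
t=5.7 S=15.6 T=607.2 z=11.3 psi=1.692 F s,t,z=-3.3,-0.5,1.4 w=85.0 ff=1.4 q6=0.01
t=6.0 S=17.5 T=607.2 z=11.3 psi=1.692 F s,t,z=-11.8,-0.6,1.9 w=85.2 ff=5.6 q6=0.01
t=6.2 S=17.5 T=607.1 z=11.3 psi=1.693 F s,t,z=-26.0,0.1,2.1 w=85.2 ff=13.2 q6=0.02
```

```bash
python3 -m pendant '[[[1,0,0,-0.3,0],[1,0,0,-0.3,0],[1,0,0,-0.3,0],[1,0,0,-0.3,0],[1,0,0,-0.3,0]]]'>/dev/null
python3 - <<'E'
from h import *
st();p,d=ctrl.camera("scene");cv2.imwrite("pics/s2.png",cv2.resize(p[120:360,230:550],(800,600)))
W=cloud("scene",d);print(W[270:310,400:440,2].mean(0)[::8].round(1),W[225:320:10,415].round(0).tolist())
E
```

```text
t=6.8 S=17.4 T=607.1 z=25.6 psi=1.693 F s,t,z=-25.5,1.4,-2.2 w=85.4 ff=12.6 q6=0.02
[48.7 47.4  nan 45.  43.7] [[484.0, 208.0, 41.0], [519.0, 203.0, 46.0], [545.0, 200.0, 43.0], [569.0, 197.0, 38.0], [601.0, 191.0, 45.0], [631.0, 187.0, 49.0], [654.0, 184.0, 46.0], [681.0, 180.0, 49.0], [706.0, 176.0, 50.0], [703.0, 181.0, 12.0]]
```

View pics/s2.png

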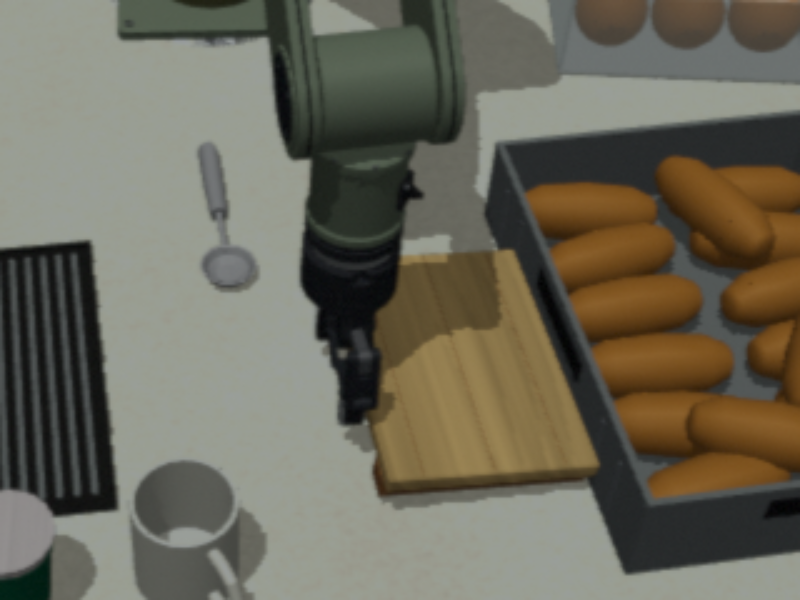

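It's lifting: the near edge, at crop (385,490), is off the table and the board is flush against the crate. I'll keep following the arc.

```bash
python3 -m pendant '[[[1,0,0,-0.4,0],[1,0,0,-0.4,0],[1,0,0,-0.4,0],[1,0.05,0,-0.4,0],[1,0.1,0,-0.4,0],[1,0.1,0,-0.4,0],[1,0.1,0,-0.4,0],[1,0.1,0,-0.4,0]]]'>/dev/null; python3 -c "from h import *;st()"
python3 -m pendant '[[[1,0.15,0,-0.4,0],[1,0.15,0,-0.4,0],[1,0.15,0,-0.4,0],[1,0.2,0,-0.4,0]]]'>/dev/null
python3 - <<'E'
from h import *
st();p,d=ctrl.camera("scene");W=cloud("scene",d);n=np.array([-.121,.993]);t=np.array([.993,.121])
h=cv2.cvtColor(p,cv2.COLOR_BGR2HSV);m=(h[...,0]>14)&(h[...,0]<26)&(h[...,1]>70);T=W[...,:2]@t;S=W[...,:2]@n;m&=(T>680)&(T<725)&(S<210)&(S>-20)&(W[...,2]>5)
a=np.c_[S[m],W[m][:,2]];print(len(a),a[a[:,0].argsort()][::max(1,len(a)//12)].round(0).tolist())
E
```

```text
t=7.6 S=20.8 T=607.2 z=58.5 psi=1.694 F s,t,z=-27.9,0.7,3.2 w=85.5 ff=14.3 q6=0.03
t=8.0 S=25.1 T=607.3 z=75.3 psi=1.695 F s,t,z=-36.4,-1.5,8.4 w=85.4 ff=18.2 q6=0.04
1551 [[27.0, 72.0], [41.0, 103.0], [54.0, 96.0], [68.0, 91.0], [81.0, 88.0], [95.0, 78.0], [109.0, 73.0], [123.0, 69.0], [138.0, 63.0], [153.0, 55.0], [167.0, 49.0], [182.0, 46.0], [202.0, 94.0]]
```

```bash
python3 -m pendant '[[[1,0.05,0,-0.4,0],[1,0.1,0,-0.4,0],[1,0.2,0,-0.4,0],[1,0.2,0,-0.4,0],[1,0.2,0,-0.4,0],[1,0.2,0,-0.4,0],[1,0.3,0,-0.4,0]]]'>/dev/null; python3 -c "from h import *;st()"
python3 -m pendant '[[[1,0.4,0,-0.4,0],[1,0.4,0,-0.4,0],[1,0.4,0,-0.4,0],[1,0.4,0,-0.4,0],[1,0.4,0,-0.4,0]]]'>/dev/null
cat >> h.py <<'E'
def prof():
    p,d=ctrl.camera("scene");W=cloud("scene",d);n=np.array([-.121,.993]);t=np.array([.993,.121])
    h=cv2.cvtColor(p,cv2.COLOR_BGR2HSV);m=(h[...,0]>14)&(h[...,0]<26)&(h[...,1]>70);T=W[...,:2]@t;S=W[...,:2]@n;m&=(T>660)&(T<725)&(S<210)&(S>-20)&(W[...,2]>5)
    a=np.c_[S[m],W[m][:,2]];print(len(a),a[a[:,0].argsort()][::max(1,len(a)//12)].round(0).tolist());return p
E
python3 -c "
from h import *
st();prof()"
```

```text
t=8.8 S=37.3 T=607.4 z=104.7 psi=1.695 F s,t,z=-35.7,-3.9,15.9 w=85.7 ff=18.1 q6=0.06
t=9.2 S=58.8 T=608.6 z=126.6 psi=1.693 F s,t,z=-27.9,-3.4,21.4 w=85.1 ff=13.7 q6=0.09
1404 [[53.0, 124.0], [72.0, 138.0], [78.0, 146.0], [87.0, 141.0], [97.0, 131.0], [109.0, 117.0], [120.0, 107.0], [132.0, 95.0], [144.0, 32.0], [156.0, 70.0], [169.0, 58.0], [183.0, 46.0]]
```

```bash
python3 -m pendant '[[[1,0.4,0,-0.3,0],[1,0.4,0,-0.3,0],[1,0.4,0,-0.3,0],[1,0.4,0,-0.2,0],[1,0.4,0,-0.2,0],[1,0.4,0,-0.2,0]]]'>/dev/null; python3 -c "from h import *;st()"
python3 -m pendant '[[[1,0.4,0,-0.2,0],[1,0.4,0,-0.1,0],[1,0.4,0,-0.1,0],[1,0.4,0,-0.1,0],[1,0.4,0,-0.1,0]]]'>/dev/null; python3 -c "
from h import *
st();prof()"
```

```text
t=9.9 S=91.4 T=607.3 z=137.4 psi=1.692 F s,t,z=-2.9,0.5,2.6 w=85.4 ff=1.4 q6=0.13
t=10.4 S=111.4 T=607.0 z=143.1 psi=1.692 F s,t,z=-0.4,0.3,0.8 w=85.3 ff=0.6 q6=0.16
470 [[104.0, 153.0], [121.0, 166.0], [124.0, 172.0], [125.0, 168.0], [127.0, 168.0], [129.0, 168.0], [131.0, 168.0], [133.0, 170.0], [135.0, 168.0], [137.0, 171.0], [151.0, 91.0], [164.0, 46.0], [205.0, 88.0]]
```

```bash
python3 -m pendant '[[[1,0.3,0,0,0],[1,0.3,0,0,0],[1,0.3,0,0,0],[1,0.3,0,0,0],[1,0.3,0,0,0],[1,0.3,0,0,0],[1,0.3,0,0,0],[1,0.3,0,0,0],[1,0.3,0,0,0],[1,0.3,0,0,0],[1,0.3,0,0,0],[1,0.3,0,0,0]]]'>/dev/null; python3 -c "from h import *;st();prof()"
python3 -m pendant '[[[1,0.3,0,0,0],[1,0.3,0,0,0],[1,0.3,0,0,0],[1,0.3,0,0,0],[1,0.3,0,0,0],[1,0.2,0,0,0],[1,0.2,0,0,0],[1,0,0,0,0]]]'>/dev/null; python3 -c "
from h import *
st();p=prof();cv2.imwrite('pics/s3.png',cv2.resize(p[120:360,270:590],(800,600)))"
```

```text
t=11.7 S=147.1 T=607.3 z=143.3 psi=1.692 F s,t,z=-0.4,0.6,0.4 w=85.4 ff=0.0 q6=0.22
619 [[135.0, 234.0], [146.0, 168.0], [154.0, 145.0], [158.0, 167.0], [159.0, 166.0], [161.0, 154.0], [162.0, 151.0], [164.0, 173.0], [167.0, 167.0], [168.0, 35.0], [171.0, 81.0], [173.0, 173.0], [181.0, 9.0]]
t=12.5 S=166.1 T=607.3 z=143.3 psi=1.692 F s,t,z=-1.0,0.8,-0.1 w=85.3 ff=0.0 q6=0.25
688 [[153.0, 222.0], [161.0, 50.0], [167.0, 112.0], [176.0, 221.0], [179.0, 156.0], [181.0, 139.0], [182.0, 33.0], [183.0, 158.0], [183.0, 168.0], [185.0, 170.0], [189.0, 170.0], [193.0, 171.0], [198.0, 167.0]]
```

View pics/s3.png

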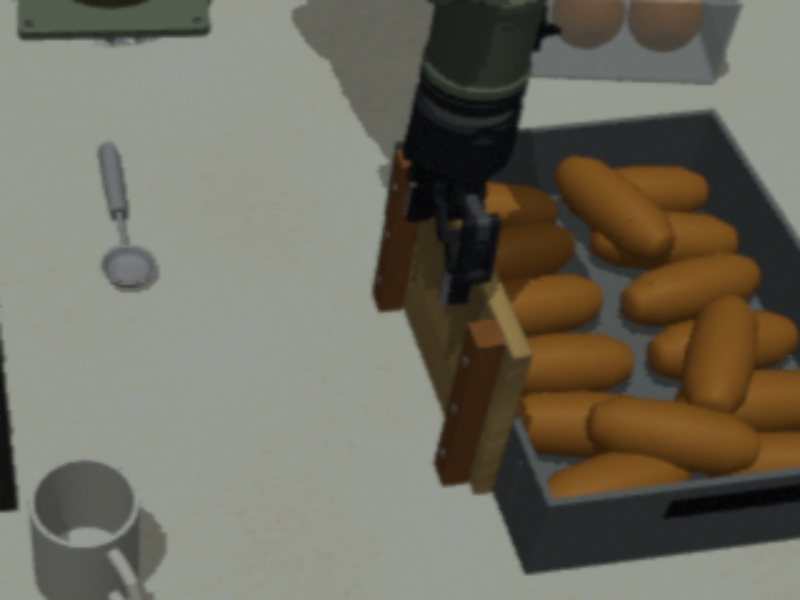

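```bash
python3 -m pendant '[[[1,-0.3,0,0,0],[1,-0.3,0,-1,0],[1,0,0,-3,0],[1,0,0,-4,0],[1,0,0,-2,0],[1,0,0,0,0.13],[1,0,0,0,0.14],[1,0,0,0,0.14],[1,0,0,0,0.14],[1,0,0,0,0.14],[1,0,0,0,0.14],[1,0,0,0,0.14]]]'>/dev/null
python3 -m pendant '[[[1,0,0,0,0.15],[1,0,0,0,0.15],[1,0,0,0,0.15],[1,0,0,0,0.15],[1,0,0,0,0],[1,0,0,0,0]]]'>/dev/null
python3 - <<'E'
from h import *
st()
n_=np.array([-.121,.993]);t=np.array([.993,.121])
for c in("scene","top"):
    p,d=ctrl.camera(c);W=cloud(c,d);h=cv2.cvtColor(p,cv2.COLOR_BGR2HSV)
    cv2.imwrite(f"pics/{c}4.png",p)
    S=W[...,:2]@n_;T=W[...,:2]@t
    m=(abs(W[...,2]-170)<6)&(S>150)&(S<215)&(T>450)&(T<780)&(h[...,0]>3)&(h[...,0]<26)&(h[...,1]>60)
    px=np.argwhere(m)[:,::-1];q=plane(c,px,170);a=np.c_[q@t,q@n_];hh=h[...,0][m]
    print(c,len(a),np.percentile(a,[1,50,99],0).round(1).tolist())
    for lo in range(470,740,20):
        k=(a[:,0]>lo)&(a[:,0]<lo+20)
        if k.sum()>4: print(lo,k.sum(),a[k,1].min().round(1),a[k,1].max().round(1))
E
```

```text
t=14.3 S=159.6 T=607.4 z=243.9 psi=0.125 F s,t,z=-0.1,0.5,-0.2 w=85.6 ff=0.0 q6=1.81
scene 1068 [[499.0, 158.6], [635.3, 185.6], [733.7, 196.6]]
490 53 163.1 196.8
510 125 158.1 196.3
530 81 157.3 196.9
550 61 179.8 196.8
570 63 179.1 196.6
590 66 178.5 196.8
610 67 179.6 196.7
630 72 179.4 196.8
650 73 178.6 196.6
670 74 179.9 196.8
690 150 156.7 196.7
710 157 156.6 196.8
730 26 179.9 195.4
top 296 [[503.3, 160.0], [527.2, 170.8], [727.4, 187.4]]
490 39 160.0 178.8
510 119 159.2 185.1
530 5 182.6 186.6
690 73 159.6 178.7
710 60 160.7 189.4
```

```bash
python3 -m pendant '[[[1,0.9,-2.9,0,0],[1,0,0,2.5,0],[1,0,0,2.5,0],[1,0,0,2,0],[1,0,0,1.5,0],[1,0,0,1.3,0],[1,0,0,0,0]]]'>/dev/null;python3 -c "from h import *;st()"
python3 -m pendant '[[[-1,0,0,0,0],[-1,0,0,0,0],[-1,0,0,0,0],[-1,0,0,0,0],[-1,0,0,0,0],[-1,0,0,0,0],[-1,0,0,0,0],[-1,0,0,0,0]]]'>/dev/null;python3 -c "from h import *;st()"
```

```text
t=15.2 S=188.5 T=615.3 z=143.4 psi=0.123 F s,t,z=0.2,-0.9,0.6 w=85.4 ff=0.0 q6=1.85
t=15.9 S=189.1 T=616.6 z=145.8 psi=0.122 F s,t,z=1.3,-0.3,4.0 w=15.1 ff=59.3 q6=1.85
```

```bash
python3 -m pendant '[[[-1,0,0.2,-0.5,0],[-1,0,0.3,-1,0],[-1,0,0.5,-1.5,0],[-1,-1,1,-1.5,0],[-1,-1,1.5,-0.5,0],[-1,-1,2,0,0],[-1,-1,2.5,0,0],[-1,-1,3,0,0],[-1,-1,3,0,0],[-1,-1,3,0,0],[-1,-1,3,0,0]]]'>/dev/null;python3 -c "from h import *;st()"
python3 -m pendant '[[[-1,0,3,0,0],[-1,0,3,0,0],[-1,0,3,0,0],[-1,0,3,0,0],[-1,0,3,0,0],[-1,0,3,0,0],[-1,0,3,0,0],[-1,0,3,0,0],[-1,0,3,0,0],[-1,0,3,0,0],[-1,0,2,0,0],[-1,0,1,0,0]]]'>/dev/null;python3 -c "from h import *;st()"
```

```text
t=17.1 S=-13.2 T=534.1 z=195.3 psi=0.122 F s,t,z=0.0,0.6,-4.8 w=15.7 ff=58.7 q6=1.52
t=18.2 S=-342.9 T=535.4 z=195.1 psi=0.120 F s,t,z=0.1,0.2,-5.2 w=15.1 ff=58.9 q6=0.98
```

```bash
python3 -m pendant '[[[-1,0,1.5,0,0],[-1,0,1,0,0],[-1,0,0.6,1,0],[-1,0,0,1,0],[-1,0,0,1,0],[-1,0,0,0.6,0],[-1,0,0,0.3,0],[-1,0,0,0,0]]]'>/dev/null;python3 -c "from h import *;st()"
for i in 1 2 3; do python3 -m pendant '[[[-1,0,0,0.2,0],[-1,0,0,0,0]]]'>/dev/null;python3 -c "from h import *;st()"; done
```

```text
t=19.1 S=-371.7 T=536.7 z=155.7 psi=0.122 F s,t,z=0.0,1.7,-4.8 w=15.4 ff=58.8 q6=0.95
t=19.2 S=-372.2 T=536.9 z=154.6 psi=0.122 F s,t,z=0.3,-0.5,-4.5 w=15.2 ff=58.9 q6=0.95
t=19.4 S=-372.2 T=536.6 z=152.3 psi=0.122 F s,t,z=-0.0,-0.9,-6.0 w=15.5 ff=58.9 q6=0.95
t=19.6 S=-372.4 T=536.9 z=150.9 psi=0.122 F s,t,z=0.5,0.8,-1.4 w=15.2 ff=59.3 q6=0.95
```

```bash
python3 -m pendant '[[[-1,0,0,0.1,0],[-1,0,0,0,0]]]'>/dev/null;python3 -c "
from h import *
st();p,d=ctrl.camera('scene');cv2.imwrite('pics/s5.png',cv2.resize(p[120:360,60:380],(800,600)))"
```

```text
t=19.9 S=-372.3 T=536.9 z=150.9 psi=0.122 F s,t,z=1.7,-2.2,4.7 w=15.0 ff=60.3 q6=0.95
```

View pics/s5.png

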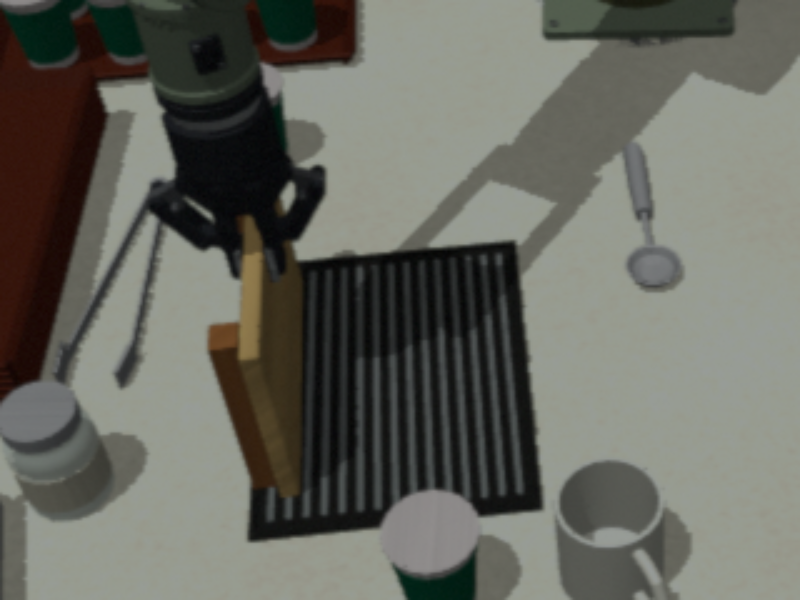

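```bash
python3 -m pendant '[[[-0.5,0,0,-0.1,0],[-0.3,0,0,0,0],[0,0,0,0,0],[0.5,0,0,0,0],[1,0,0,0,0],[1,0,0,0,0],[1,0,0,0,0],[1,0,0,-1,0],[1,0,0,-3,0],[1,0,0,-3,0],[1,0,0,-2,0]]]'>/dev/null
python3 -m pendant '[[[1,0,0,0,-0.14],[1,0,0,0,-0.14],[1,0,0,0,-0.14],[1,0,0,0,-0.14],[1,0,0,0,-0.14],[1,0,0,0,-0.14],[1,0,0,0,-0.14],[1,0,0,0,-0.14],[1,0,0,0,-0.14],[1,0,0,0,-0.15],[1,0,0,0,-0.15],[1,0,0,0,0]]]'>/dev/null
python3 - <<'E'
from h import *
st()
n_=np.array([-.121,.993]);t=np.array([.993,.121])
for c in("scene","top"):
    p,d=ctrl.camera(c);W=cloud(c,d);h=cv2.cvtColor(p,cv2.COLOR_BGR2HSV)
    cv2.imwrite(f"pics/{c}6.png",p)
    S=W[...,:2]@n_;T=W[...,:2]@t
    m=(abs(W[...,2]-175)<7)&(S>-440)&(S<-320)&(T>390)&(T<700)&(h[...,0]>3)&(h[...,0]<26)&(h[...,1]>60)
    px=np.argwhere(m)[:,::-1];q=plane(c,px,175);a=np.c_[q@t,q@n_]
    print(c,len(a),np.percentile(a,[1,50,99],0).round(1).tolist(),np.nanmedian(W[m][:,2]))
    for lo in range(400,680,10):
        k=(a[:,0]>lo)&(a[:,0]<lo+10)
        if k.sum()>4: print(lo,k.sum(),a[k,1].min().round(1),a[k,1].max().round(1))
E
```

```text
t=22.2 S=-372.3 T=536.9 z=241.2 psi=1.682 F s,t,z=0.6,-0.6,-0.4 w=85.2 ff=0.0 q6=-0.61
scene 986 [[420.5, -399.9], [568.6, -373.0], [657.5, -362.8]] 174.12124800641573
410 9 -377.8 -365.7
420 29 -387.5 -363.5
430 44 -389.4 -363.3
440 44 -386.9 -363.0
450 34 -386.6 -362.9
460 29 -378.4 -362.7
470 27 -378.2 -362.5
480 29 -377.8 -362.2
490 28 -377.5 -362.0
500 29 -377.3 -363.6
510 31 -378.8 -363.4
520 33 -378.5 -363.2
530 32 -378.2 -363.0
540 32 -377.9 -362.7
550 34 -379.3 -362.6
560 34 -379.1 -364.1
570 34 -378.8 -363.9
580 36 -378.5 -362.0
590 35 -378.1 -363.4
600 37 -379.4 -363.2
610 54 -400.4 -363.0
620 88 -400.3 -362.7
630 92 -401.6 -362.5
640 73 -399.4 -364.0
650 37 -378.0 -363.7
top 1021 [[440.3, -397.9], [559.2, -370.1], [648.1, -360.6]] 174.23893311054564
430 10 -367.2 -361.1
440 34 -377.2 -360.7
450 44 -377.6 -361.1
460 44 -377.7 -361.6
470 44 -377.4 -360.4
480 44 -377.5 -360.8
490 42 -377.6 -361.3
500 42 -377.2 -360.9
510 43 -377.3 -360.5
520 43 -377.4 -360.6
530 42 -377.4 -360.6
540 40 -377.5 -360.6
550 42 -377.2 -360.7
560 42 -377.2 -359.9
570 41 -377.3 -361.1
580 40 -377.4 -360.8
590 42 -377.8 -360.4
600 42 -377.5 -360.4
610 74 -397.9 -360.5
620 95 -400.0 -360.1
630 88 -399.7 -360.5
640 38 -377.0 -360.1
650 5 -375.8 -363.4
```

```bash
python3 -m pendant '[[[1,-0.8,-3.2,0,-0.01],[1,-0.8,-3.2,0,0],[1,-0.8,-3.1,0,0],[1,0,0,2.5,0],[1,0,0,2.5,0],[1,0,0,1.5,0],[1,0,0,0.9,0],[1,0,0,0,0]]]'>/dev/null;python3 -c "from h import *;st()"
python3 -m pendant '[[[0,0,0,0,0],[-1,0,0,0,0],[-1,0,0,0,0],[-1,0,0,0,0],[-1,0,0,0,0],[-1,0,0,0,0],[-1,0,0,0,0],[-1,0,0,0,0]]]'>/dev/null;python3 -c "
from h import *
st();p,d=ctrl.camera('scene');cv2.imwrite('pics/s7.png',cv2.resize(p[120:360,60:380],(800,600)))"
```

```text
t=23.1 S=-395.5 T=441.3 z=165.4 psi=1.691 F s,t,z=-0.1,0.2,0.1 w=85.6 ff=0.0 q6=-0.75
t=23.9 S=-396.3 T=441.0 z=167.3 psi=1.692 F s,t,z=-0.2,-3.9,6.2 w=23.8 ff=60.8 q6=-0.75
```

View pics/s7.png

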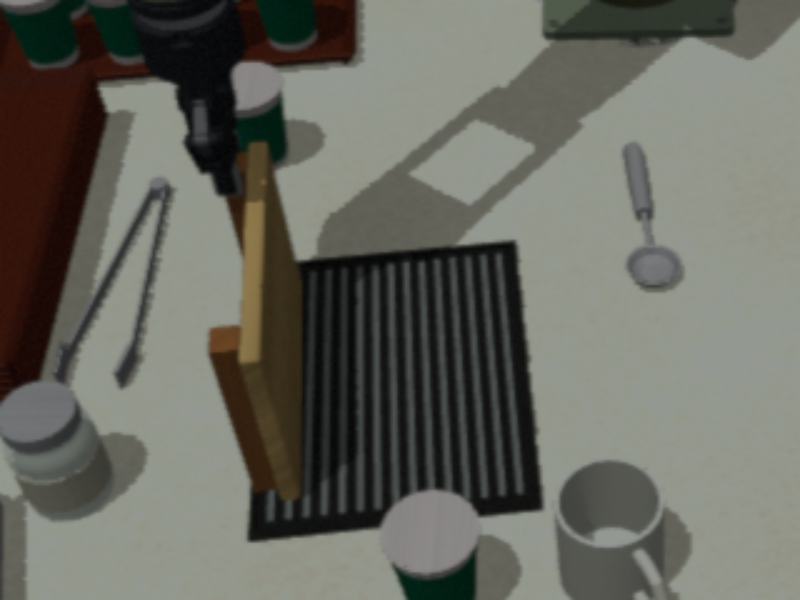

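```bash
python3 -m pendant '[[[-1,0.55,0,-0.08,0],[-1,0.55,0,-0.07,0],[-1,0.55,0,-0.06,0],[-1,0.55,0,-0.05,0],[-1,0.55,0,-0.03,0],[-1,0.55,0,-0.01,0]]]'>/dev/null;python3 -c "from h import *;st()"
python3 -m pendant '[[[-1,0.55,0,0.02,0],[-1,0.55,0,0.04,0],[-1,0.55,0,0.05,0],[-1,0.55,0,0.06,0],[-1,0.55,0,0.07,0],[-1,0.55,0,0.08,0],[-1,0,0,0,0]]]'>/dev/null;python3 -c "
from h import *
st();p,d=ctrl.camera('scene');cv2.imwrite('pics/s8.png',cv2.resize(p[120:360,60:380],(800,600)))"
```

```text
t=24.6 S=-361.8 T=441.3 z=168.6 psi=1.692 F s,t,z=0.4,-1.0,-5.0 w=23.6 ff=59.4 q6=-0.71
t=25.2 S=-330.7 T=442.4 z=167.9 psi=1.692 F s,t,z=-3.0,-1.1,4.5 w=23.6 ff=60.6 q6=-0.66
```

View pics/s8.png

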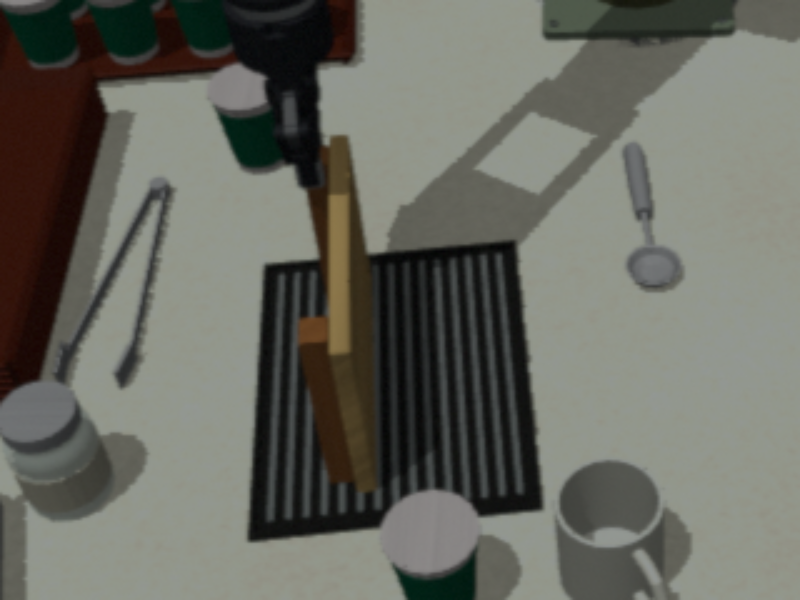

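The board slid on the mat instead of pivoting: its foot is now at crop (370,485). I'll slide it back and check whether a less closed jaw command softens the grip.

```bash
python3 -m pendant '[[[-1,-0.6,0,0,0],[-1,-0.6,0,0,0],[-1,-0.6,0,0,0],[-1,-0.6,0,0,0],[-1,-0.6,0,0,0],[-1,-0.4,0,0,0],[-1,0,0,0,0]]]'>/dev/null;python3 -c "from h import *;st()"
python3 -m pendant '[[[-0.5,0,0,0,0],[-0.5,0,0,0,0],[-0.5,0,0,0,0]]]'>/dev/null;python3 -c "from h import *;st()"
python3 -m pendant '[[[-0.46,0,0,0,0],[-0.46,0,0,0,0],[-0.46,0,0,0,0]]]'>/dev/null;python3 -c "from h import *;st();p=ctrl.camera('scene')[0];cv2.imwrite('pics/s9.png',cv2.resize(p[120:360,60:380],(800,600)))"
```

```text
t=26.0 S=-363.7 T=442.1 z=165.8 psi=1.691 F s,t,z=2.6,1.9,2.4 w=23.7 ff=59.6 q6=-0.71
t=26.3 S=-363.6 T=441.8 z=166.0 psi=1.692 F s,t,z=2.7,1.8,-0.0 w=23.5 ff=59.4 q6=-0.71
t=26.6 S=-363.9 T=441.6 z=166.0 psi=1.692 F s,t,z=3.1,1.4,0.8 w=23.4 ff=59.4 q6=-0.71
```

View pics/s9.png

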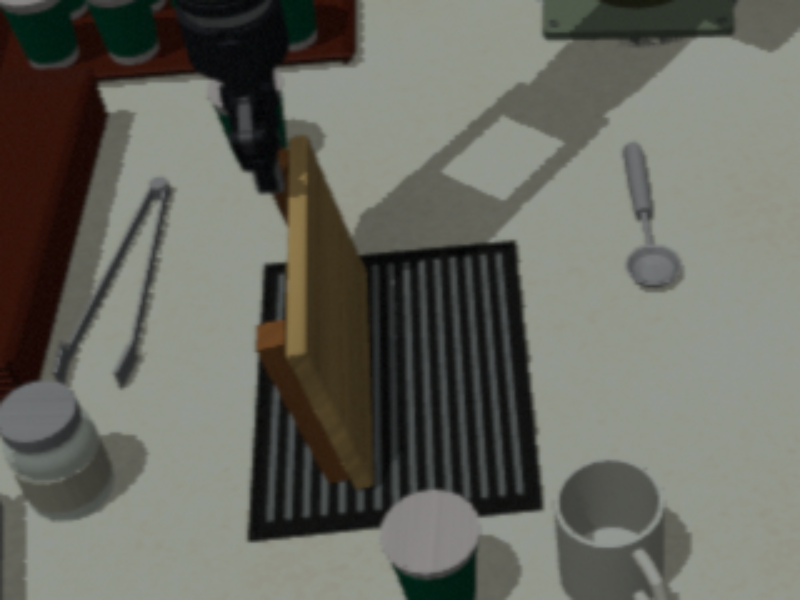

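The board can pivot in the grip: its foot stayed at (365,485) while the top went back. It slid earlier because the arc lifted it slightly. I'll shift it back in the air, then swing it with light downward pressure.

```bash
python3 -m pendant '[[[-1,0,0,-0.4,0],[-1,0,0,-0.4,0],[-1,-1,0,0,0],[-1,-1,0,0,0],[-1,-1,0,0,0],[-1,0,0,0.3,0],[-1,0,0,0.4,0],[-1,0,0,0.3,0],[-1,0,0,0,0]]]'>/dev/null;python3 -c "from h import *;st()"
python3 -m pendant '[[[-1,0.5,0,0.05,0],[-1,0.5,0,0.0,0],[-1,0.5,0,-0.05,0],[-1,0.5,0,-0.05,0],[-1,0.5,0,-0.05,0],[-1,0.5,0,-0.05,0]]]'>/dev/null;python3 -c "from h import *;st()"
python3 -m pendant '[[[-1,0.5,0,0,0],[-1,0.5,0,0,0],[-1,0.5,0,0,0],[-1,0.5,0,0,0],[-1,0.5,0,0.05,0],[-1,0.5,0,0.05,0]]]'>/dev/null;python3 -c "from h import *;st();p=ctrl.camera('scene')[0];cv2.imwrite('pics/s10.png',cv2.resize(p[120:360,60:380],(800,600)))"
```

```text
t=27.6 S=-394.8 T=441.3 z=166.3 psi=1.692 F s,t,z=0.6,-5.1,7.4 w=23.7 ff=60.6 q6=-0.75
t=28.1 S=-365.3 T=442.3 z=167.4 psi=1.692 F s,t,z=-5.9,-4.5,6.9 w=23.3 ff=61.8 q6=-0.71
t=28.8 S=-336.2 T=442.7 z=169.0 psi=1.692 F s,t,z=-2.5,-6.7,19.6 w=23.6 ff=66.2 q6=-0.67
```

View pics/s10.png

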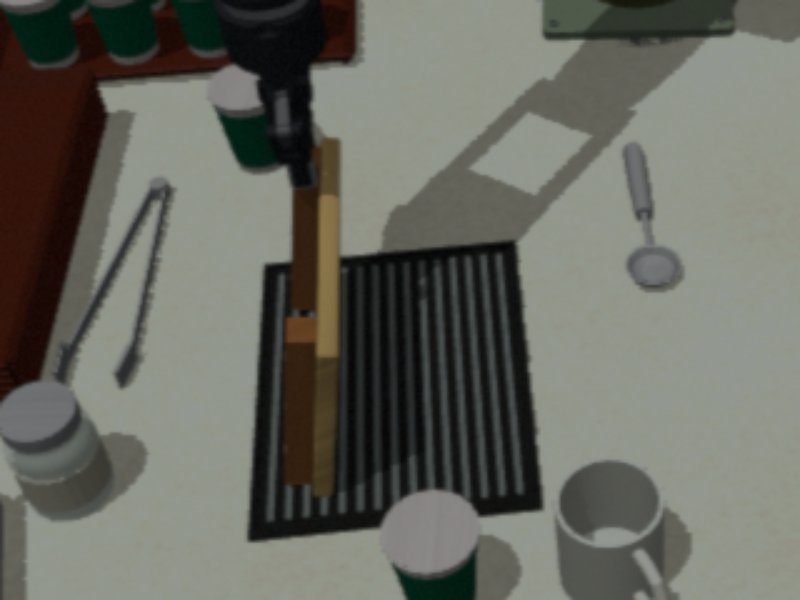

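```bash
cat >> h.py <<'E'
def tilt():
    p,d=ctrl.camera("scene");W=cloud("scene",d);n=np.array([-.121,.993]);t=np.array([.993,.121])
    h=cv2.cvtColor(p,cv2.COLOR_BGR2HSV).astype(int);T=W[...,:2]@t;S=W[...,:2]@n
    for nm,lo,hi in(("slab",14,26),("all",3,26)):
        m=(h[...,0]>=lo)&(h[...,0]<hi)&(h[...,1]>60)&(S>-450)&(S<-130)&(T>600)&(T<690)&(W[...,2]>3)&(W[...,2]<190)
        m=cv2.erode(m.astype(np.uint8),np.ones((3,3)))>0
        T1=np.percentile(T[m],97);m2=m&(T>T1-12)
        a=np.c_[S[m2],W[m2][:,2]].astype(np.float32);r=cv2.minAreaRect(a);print(nm,len(a),round(float(T1)),np.round(cv2.boxPoints(r)).tolist(),np.round(r[1]))
E
python3 -c "from h import *;tilt()"
```

```text
slab 451 660 [[-356.0, 12.0], [-340.0, 9.0], [-309.0, 176.0], [-326.0, 179.0]] [170.  17.]
all 471 659 [[-373.0, 15.0], [-340.0, 9.0], [-309.0, 176.0], [-342.0, 182.0]] [170.  33.]
```

```bash
python3 -m pendant '[[[-1,0.54,0,0.02,0],[-1,0.54,0,0.04,0],[-1,0.54,0,0.06,0],[-1,0.54,0,0.08,0],[-1,0.54,0,0.1,0],[-1,0.54,0,0.12,0]]]'>/dev/null;python3 -c "from h import *;st();tilt()"
python3 -m pendant '[[[-1,0.52,0,0.15,0],[-1,0.52,0,0.16,0],[-1,0.52,0,0.17,0],[-1,0.52,0,0.18,0],[-1,0.5,0,0.19,0],[-1,0.5,0,0.2,0],[-1,0,0,0,0]]]'>/dev/null;python3 -c "from h import *;st();tilt()"
```

```text
t=29.4 S=-303.2 T=443.1 z=164.1 psi=1.691 F s,t,z=-2.6,-3.4,13.7 w=23.5 ff=79.2 q6=-0.62
slab 469 660 [[-363.0, 20.0], [-340.0, 11.0], [-278.0, 166.0], [-301.0, 175.0]] [167.  25.]
all 504 660 [[-372.0, 24.0], [-339.0, 11.0], [-276.0, 165.0], [-309.0, 179.0]] [167.  35.]
t=30.2 S=-270.7 T=443.3 z=151.8 psi=1.691 F s,t,z=-0.8,-0.9,9.1 w=23.5 ff=78.9 q6=-0.57
slab 498 660 [[-363.0, 24.0], [-339.0, 8.0], [-243.0, 149.0], [-267.0, 165.0]] [170.  28.]
all 561 659 [[-367.0, 27.0], [-339.0, 8.0], [-243.0, 149.0], [-271.0, 168.0]] [170.  34.]
```

```bash
python3 -m pendant '[[[-1,0.48,0,0.24,0],[-1,0.48,0,0.26,0],[-1,0.48,0,0.27,0],[-1,0.46,0,0.28,0],[-1,0.45,0,0.29,0],[-1,0.45,0,0.3,0]]]'>/dev/null;python3 -c "from h import *;st();tilt()"
python3 -m pendant '[[[-1,0.43,0,0.33,0],[-1,0.42,0,0.34,0],[-1,0.41,0,0.35,0],[-1,0.4,0,0.36,0],[-1,0.4,0,0.38,0],[-1,0.38,0,0.4,0],[-1,0,0,0,0]]]'>/dev/null;python3 -c "from h import *;st();tilt()"
```

```text
t=30.9 S=-242.7 T=443.4 z=135.0 psi=1.691 F s,t,z=-0.2,-0.1,5.7 w=23.4 ff=77.8 q6=-0.52
slab 544 660 [[-348.0, 22.0], [-337.0, 11.0], [-216.0, 126.0], [-227.0, 137.0]] [167.  16.]
all 608 659 [[-362.0, 35.0], [-335.0, 8.0], [-216.0, 126.0], [-243.0, 153.0]] [167.  38.]
t=31.6 S=-217.5 T=442.9 z=112.4 psi=1.692 F s,t,z=2.4,0.7,5.3 w=23.3 ff=74.8 q6=-0.48
slab 620 659 [[-356.0, 41.0], [-335.0, 8.0], [-193.0, 97.0], [-213.0, 130.0]] [168.  39.]
all 686 659 [[-356.0, 41.0], [-335.0, 8.0], [-193.0, 97.0], [-213.0, 130.0]] [168.  39.]
```

```bash
python3 -m pendant '[[[-1,0.35,0,0.4,0],[-1,0.33,0,0.41,0],[-1,0.32,0,0.42,0],[-1,0.31,0,0.43,0],[-1,0.29,0,0.44,0],[-1,0.28,0,0.44,0]]]'>/dev/null;python3 -c "from h import *;st();tilt()"
python3 -m pendant '[[[-1,0.26,0,0.46,0],[-1,0.24,0,0.47,0],[-1,0.23,0,0.48,0],[-1,0.22,0,0.48,0],[-1,0.2,0,0.49,0],[-1,0.18,0,0.5,0],[-1,0,0,0,0]]]'>/dev/null;python3 -c "from h import *;st();tilt()"
```

```text
t=32.2 S=-198.6 T=442.2 z=86.9 psi=1.692 F s,t,z=5.3,0.9,5.4 w=23.8 ff=70.7 q6=-0.45
slab 621 659 [[-347.0, 44.0], [-334.0, 9.0], [-177.0, 66.0], [-189.0, 101.0]] [167.  37.]
all 692 659 [[-347.0, 45.0], [-334.0, 9.0], [-177.0, 67.0], [-190.0, 102.0]] [167.  38.]
t=33.0 S=-185.3 T=441.2 z=57.3 psi=1.692 F s,t,z=5.3,-0.1,3.5 w=23.6 ff=68.1 q6=-0.42
slab 611 658 [[-340.0, 48.0], [-335.0, 9.0], [-171.0, 29.0], [-176.0, 69.0]] [165.  40.]
all 692 658 [[-340.0, 48.0], [-335.0, 9.0], [-171.0, 30.0], [-176.0, 69.0]] [166.  40.]
```

```bash
python3 -m pendant '[[[-1,0.1,0,0.4,0],[-1,0.07,0,0.4,0],[-1,0.05,0,0.4,0],[-1,0.03,0,0.4,0],[-1,0,0,0.2,0],[-1,0,0,0,0]]]'>/dev/null;python3 -c "from h import *;st();tilt()"
python3 -m pendant '[[[-1,0,0,0.2,0],[-1,0,0,0.1,0],[-1,0,0,0,0]]]'>/dev/null;python3 -c "from h import *;st();tilt()"
```

```text
t=33.6 S=-183.3 T=441.1 z=39.3 psi=1.692 F s,t,z=4.6,-1.4,3.1 w=23.5 ff=67.8 q6=-0.42
slab 603 659 [[-340.0, 45.0], [-338.0, 7.0], [-173.0, 14.0], [-174.0, 51.0]] [166.  37.]
all 695 659 [[-340.0, 47.0], [-338.0, 7.0], [-173.0, 14.0], [-174.0, 53.0]] [166.  39.]
t=34.0 S=-183.7 T=441.6 z=36.5 psi=1.692 F s,t,z=3.6,-1.1,1.4 w=23.7 ff=67.6 q6=-0.42
slab 578 659 [[-339.0, 8.0], [-176.0, 6.0], [-176.0, 28.0], [-339.0, 30.0]] [ 22. 163.]
all 671 659 [[-340.0, 46.0], [-339.0, 6.0], [-175.0, 11.0], [-177.0, 50.0]] [163.  40.]
```

```bash
python3 -m pendant '[[[-1,0,0,0.2,0],[-1,0,0,0.2,0],[-1,0,0,0,0]]]'>/dev/null;python3 -c "from h import *;st()"
python3 -m pendant '[[[-1,-0.3,-0.1,0,0],[-1,-0.4,-0.1,0,0],[-1,-0.4,-0.1,0,0],[-1,-0.4,-0.1,0,0],[-1,-0.4,-0.1,0,0],[-1,-0.4,0,0,0],[-1,-0.4,0,0,0],[-1,-0.4,0,0,0],[-1,0,0,0,0]]]'>/dev/null;python3 -c "from h import *;st();tilt()"
```

```text
t=34.4 S=-183.6 T=441.6 z=33.3 psi=1.691 F s,t,z=5.1,-1.8,8.4 w=23.6 ff=68.6 q6=-0.42
t=35.2 S=-215.4 T=437.4 z=33.3 psi=1.693 F s,t,z=4.1,-0.9,6.9 w=23.5 ff=68.4 q6=-0.48
slab 578 656 [[-370.0, 37.0], [-369.0, 6.0], [-205.0, 11.0], [-205.0, 42.0]] [165.  31.]
all 688 655 [[-370.0, 46.0], [-369.0, 6.0], [-205.0, 11.0], [-206.0, 50.0]] [165.  39.]
```

Flat within about 5 mm, and now central. I'll release, retract and measure.

```bash
python3 -m pendant '[[[0,0,0,0,0],[0.3,0,0,0,0],[0.5,0,0,0,0],[0.5,0,0,-0.5,0],[0.5,0,0,-1,0],[0.5,0,0,-3,0],[0.5,0,0,-4,0],[0.5,0,0,-4,0],[0.5,0,0,-4,0],[0.5,0,0,-4,0]]]'>/dev/null
python3 -m pendant '[[[0.5,3,-2,0,0],[0.5,3,-2,0,0],[0.5,3,-2,0,0],[0.5,3,-2,0,0],[0.5,3,0,0,0],[0.5,3,0,0,0],[0.5,3,0,0,0],[0.5,3,0,0,0],[0.5,0,0,0,0]]]'>/dev/null;python3 - <<'E'
from h import *
st();tilt()
for c in("top","scene"):
    p,d=ctrl.camera(c);W=cloud(c,d);h=cv2.cvtColor(p,cv2.COLOR_BGR2HSV).astype(int);cv2.imwrite(f"pics/{c}11.png",p)
    R=(W[...,0]>350)&(W[...,0]<780)&(W[...,1]>-420)&(W[...,1]<-50)
    m=R&(h[...,0]>2)&(h[...,0]<26)&(h[...,1]>70)&(W[...,2]>12)&(W[...,2]<30)
    k,l,s,_=cv2.connectedComponentsWithStats(m.astype(np.uint8));m=(l>0)&(s[l,4]>80)
    q=W[m];print(c,m.sum(),rect(q[:,:2]))
    A=np.c_[q[:,:2],np.ones(len(q))];k=np.linalg.lstsq(A,q[:,2],rcond=None)[0];print("slope",k.round(4),np.median(q[:,2]))
    a=R&(h[...,0]>2)&(h[...,0]<26)&(h[...,1]>70)&(W[...,2]>10)&(W[...,2]<50);print("with cleats",rect(W[a][:,:2]),np.percentile(W[a][:,2],[5,50,95]).round(1))
E
```

```text
t=37.2 S=27.6 T=356.4 z=238.5 psi=1.696 F s,t,z=1.1,0.5,0.5 w=64.3 ff=0.0 q6=0.04
slab 600 656 [[-371.0, 36.0], [-370.0, 3.0], [-204.0, 11.0], [-206.0, 44.0]] [165.  33.]
all 685 655 [[-370.0, 8.0], [-205.0, 5.0], [-204.0, 45.0], [-370.0, 48.0]] [ 40. 166.]
top 5888 (array([ 563.8, -222.5]), array([240.5, 171.8]), np.float64(0.138))
slope [ 3.00000e-04 -2.10000e-03  2.01035e+01] 20.707559356980596
with cleats (array([ 552.6, -224.1]), array([263.2, 171.8]), np.float64(0.138)) [17.8 21.4 43.9]
scene 5347 (array([ 581.8, -220.5]), array([213.3, 169.8]), np.float64(0.138))
slope [-3.70000e-03 -1.40000e-03  2.27372e+01] 20.763903850274232
with cleats (array([ 571.9, -221.9]), array([233.2, 169.8]), np.float64(0.138)) [17.3 21.9 43.8]
```

```bash
python3 -c "
from rig import ctrl
print(ctrl.job_done())"
```

```text
the job is handed in; nothing more can be done
None
```

I stood the board against the crate, then laid it cleats up on the draining mat and handed the job in at about 37 s: it measured flat, about 5 mm off centre and 0.03 rad off square, with the arm clear; the hand-in returned no verdict, and I did not re-measure the other things.

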